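Hold the sample cell in the photometer's light path

ROBOT

A 6-joint arm with a two-finger parallel gripper is mounted at the origin on the work surface. World frame = base frame: x ahead of the robot, y to its left, z up, the work surface at z = 0. Lengths are in mm, angles in degrees, forces in N, time in s.
With the tool pointing down it reaches from about 350 to 850 mm from the base axis. Payload 8.1 kg.
Tool frame: the origin (TCP) lies at the very end of the fingers, on their centre line; the grasp point (between the pads) lies 19 mm behind it; z points along the fingers, y is the line along which they close (so a half turn about z gives the same grasp; the last joint's range is limited). The gripper opens to 85 mm and grips with 20 to 120 N. Pads are 22 mm wide; open, the fingers measure 114 mm over their backs; the gripper's body (76 mm by 85 mm) begins 54 mm behind the grasp point. The pads swing forward as they close: fully open they stand 13 mm farther back than shut.
Start: joints at [58.304, 7.471, 85.268, -0, 87.261, -4.893], TCP at [270.535, 535.552, 231.292] pointing down, gripper open.
Joint ranges: [-169.43, 169.43], [-51.17, 129.36], [1.28, 143.12], [-76.62, 256.62], [0, 156.53], [-152.29, 152.29]. Speed limits (degrees/s): [136.94, 136.94, 159.86, 180, 180, 180].

INTERFACE

Orientations are given as [roll, pitch, yaw] about the fixed x, y, z axes, in that order (R = Rz(yaw) Ry(pitch) Rx(roll)).
In Python, from bench import sense, eyes, job, models gives the robot as it stands. The module is installed in compiled form; this text tells all that it offers.
- The arm moves only by the tool apply_moves, never from a script. Its argument "rows" is a list of rows, each a list of 6 numbers: the shift along the tool's x, y, z in mm, then the turn, a rotation vector about the tool's x, y, z in rad. In form: [[dx, dy, dz, rx, ry, rz], ...]. A call has exactly 5 rows; each row shifts and turns the commanded pose from where the row before left it, along the tool's axes as they then stand; what a row does not reach is not made up. A row lasts 1/8 s, in which the tool goes at most 62.5 mm and 10.7 degrees, less where a joint would pass 70% of its speed; a pose out of reach is approached as far as the arm can. A call is refused whole if a number of a shift passes 62.5 or a number of a turn 0.188, either way. A call with a gripper value outside its range is refused whole. "fingers" is the finger opening in mm, from 0 to 85.4, set as the call begins (left out, the last holds). The fingers move at their own pace and stop on an object; "grip_force" is the grip in N (left out, the last holds). Time passes only in rows, so rows that do not move let the fingers close, or fill a call up. It gives the time, the measured TCP pose, the force, the opening and the grip force at its end, in the units of the state.
- sense(): the state, without advancing time (a new reading comes with each control period).
- eyes.snapshot(name): name is "side" or "top" or "wrist"; returns (picture, depth): 420x560x3 uint8, red, green, blue; 420x560 float32, mm along the optical axis (not along the pixel's ray), 0 where there is no reading.
- eyes.get_calibration(name): a dict with "intrinsics" (3x3 intrinsics, pixels), "R" (3x3) and "t" (3): a world point X has camera coordinates R X + t; the wrist camera has in their place "mount" (4x4, takes a point from camera to tool coordinates, whose origin is the TCP and whose axes are the flange's). Camera axes: x right, y down, z forward; pixel columns grow to the right and rows downward; lengths in mm; the calibration is good to about 2 mm. A picture is of the moment at which its call begins: read the wrist's pose just before it. get_calibration takes no time and is no camera call.
- job.hand_in(): hands the job in; it is judged then, once.
Trained networks look in the newest picture that a camera, given by its name, has taken for a name from the list of things; names that differ only in an ending like _2 or _b are one class to them, and where a whole thing is asked for, a point or a joint stands for the part that bears it (a point fixed in the world has none). Each returns a list of dicts, best first, with "confidence" (0 to 1); they miss things now and then, are a little off and sometimes report something else, mostly with a low value. They report only what shows in the picture. A call takes as long as a camera call. They do not tell look-alikes from the thing itself.
- models.boxes_of(name, camera): "xyz" ([x, y, z] in mm, in world coordinates, good to about 4 mm: the middle of the surface that is visible of it).
- models.cut_out(name, camera): "pixels" (420x560 bool, what is visible of it).
- models.place_of(name, camera): "xyz" ([x, y, z] in mm, in world coordinates, good to about 4 mm: a listed point, or the origin of a listed thing).
The state is a dict: "time": time; "joint_pos": joint angles; "qd": joint speeds; "joint_efforts": joint torques, N m; "tool_pos": TCP position; "tcp_rot": TCP orientation; "ft_force": force on the tool from outside, world axes, zero at the start; "wrist_torque": the same for the moment, N m; "finger_gap": finger opening in mm; "grip_force": force on a finger pad.
Only numpy, scipy, OpenCV 4.12 (cv2) and the standard library are available. Lean on these libraries where they do the work, as an engineer would, in place of code of your own. Each camera call takes 0.05 s, during which the arm holds its last target. There are 200 camera calls.

TASK

Open the lamp's shutter on the photometer fully by its knob. Then pick the glass sample cell off the tray, gripping it only by its two frosted faces and never touching its clear windows, and hold it upright and still in the gap of the photometer, centred in the light path with its clear windows facing the two nozzles and not touching the photometer. Finish while still holding it there; leave the other things on the bench alone.

Things in the scene. Friction and masses are not known exactly. Their poses are not given: they have to be found in the camera images.
- cell: Glass sample cell with a solid amber sample inside: block 30 x 30 mm in plan, 56 mm tall, plus an oblong black cap 14 (x) x 28 (y) x 6 mm on top; 0.13 kg, upright on the tray at the start. Origin: centre of its underside, z up. Its -x and +x sides are the frosted (whitish) faces, 30 mm apart, each 30 mm wide: grip only these. Its -y and +y sides carry the clear windows.
- cell_center (a point): Centre of the cell at the height of its windows' centres, 26 mm above the underside; axes as the cell's. The light should pass through it along the cell's y.
- window_a: Clear window on the cell's +y side: a plate 24 mm wide, 42 mm tall, standing 3 mm proud of the block (36 mm over both windows). Origin: its centre, 26 mm above the cell's underside. Must not be touched.
- window_b: The same clear window on the cell's -y side.
- photometer: Fixed open-path photometer, light along its y. Origin on the bench under the middle of its gap. Grey base plate 150 x 360 mm, 20 mm thick, y -200 to 160. White houses 100 mm wide, top at 125: lamp y -194 to -84, detector y 64 to 149. Dark nozzles 40 mm across face each other over a gap y -32 to 32, open above and to both x sides. Shutter guide at y -71, x -76 to 36, top at 125 (all mm).
- beam (a point): Middle of the light path: centre of the gap, on the axis of the nozzles, 85 mm above the bench; axes as the photometer's, the light runs along its y. The bores are 14 mm across.
- shutter (a joint): Shutter plate of the lamp, sliding in its guide along the photometer's -x (about towards the robot): 0 = shut across the light, 0.045 m = fully open at its stop. About 1.5 N of friction; stays where it is left.
- shutter_knob (a point): Middle of the shutter's black upright knob, a cylinder 16 mm across and 30 mm tall (its foot 129 mm and its top 159 mm above the bench, this point 144 mm); nothing else is higher than 125 mm around it. Moves with the shutter; axes as the photometer's.
- tray: Flat aluminium tray, fixed, 250 (x) by 160 (y) mm, floor 4 mm above the bench, rim 10 mm above it. Origin: centre of its underside.
- jaw_model_1: white plaster jaw model (horseshoe row of teeth on a base), 62 x 60 x 28 mm; leave alone. Origin: on its underside
- jaw_model_2: a second white plaster jaw model, 62 x 60 x 28 mm; leave alone. Origin: on its underside
- die: small white plaster tooth die, a 20 mm wide, 32 mm tall cone, on the tray; leave alone. Origin: on its underside
- vial: closed round amber glass vial, 22 mm across, 45 mm tall, on the tray; leave alone. Origin: on its underside
- spirit_lamp: squat green glass spirit lamp, unlit, 84 mm across, 100 mm tall; leave alone. Origin: on its underside
- carton: flat white carton 170 x 75 x 22 mm; leave alone. Origin: on its underside
- wax_knife: thin wax knife lying on the bench along its x, 160 mm long, 12 mm thick wooden handle; leave alone. Origin: on its underside
Not all that is in view belongs to the job. Several things look just like the cell: the one meant starts farthest to the robot's right.

How it is judged:
By the outcome, as a careful person would: the job done as asked, in the order asked, and still so for the second after the job is handed in, while the arm keeps its last pose, push and grip.
It also fails if it takes over 51 s, if anything falls off the work surface, if the arm or the gripper's body presses on something with over 40 N, if the wrist force passes 120 N, or if a joint passes its speed limit or range.

## Working session

There is one attempt and no reset: what is moved stays moved. The work goes in short steps, Python scripts to look and compute and a tool call to move; the robot and the scene stay as the last step left them, time stands still between calls to the robot, and variables do not carry over. Pictures are saved under pics/ and viewed, at most 10 in all, crops included, and the job is handed in when it is done.

Besides the shell and the picture viewer there is one more tool, called after "Call:" as name([rows], argument=value, ...), one row to a line, values as JSON. apply_moves: Moves the arm, as the interface text tells. Its arguments: {"type":"object","properties":{"rows":{"type":"array"},"fingers":{"type":"number"},"grip_force":{"type":"number"}},"required":["rows"]}

```bash
mkdir -p pics
cat > h.py <<'E'
import numpy as np, cv2
from bench import sense, eyes, job, models
from scipy.spatial.transform import Rotation as Ro
def cloud(cam,depth,st=None):
    c=eyes.get_calibration(cam);K=np.array(c["intrinsics"])
    v,u=np.mgrid[0:420,0:560]
    P=np.stack([(u-K[0,2])/K[0,0]*depth,(v-K[1,2])/K[1,1]*depth,depth],-1)
    if cam=="wrist":
        M=np.array(c["mount"]);P=P@M[:3,:3].T+M[:3,3]
        R=Ro.from_euler('xyz',st["tcp_rot"],degrees=True).as_matrix()
        return P@R.T+np.array(st["tool_pos"])
    return (P-np.array(c["t"]))@np.array(c["R"])
def snap(cam,name):
    st=sense();p,d=eyes.snapshot(cam);cv2.imwrite(f"pics/{name}.png",p[...,::-1]);return p,cloud(cam,d,st),d
E
python3 - <<'E'
from h import *
s=sense();print(s)
for c in("top","side"):
    p,P,d=snap(c,c+"0");np.save(c+"0.npy",P)
    for n in("cell","shutter_knob","beam","photometer","tray","vial","die","spirit_lamp"):
        print(c,n,[(np.round(r["xyz"]).tolist(),round(r["confidence"],2)) for r in models.place_of(n,c)])
a=cv2.imread("pics/top0.png");b=cv2.imread("pics/side0.png")
print(sense()["time"])
E
```

```text
{'time': 0.0, 'joint_pos': array([ 5.83049888e+01,  7.51331725e+00,  8.53300127e+01, -2.50125371e-03,
        8.72615436e+01, -4.89427354e+00]), 'qd': array([-0.06744648, -0.00610751, -0.05007163,  0.01118203,  0.01262673,
        0.01257643]), 'joint_efforts': array([-6.51363480e-04, -5.69388306e+01, -5.00546980e+01, -3.85488011e-04,
        1.45960724e-02,  2.76346208e-05]), 'tool_pos': array([270.24734656, 535.07271241, 230.25607295]), 'tcp_rot': array([-1.79895296e+02, -6.45846505e-03,  1.53199378e+02]), 'ft_force': array([ 0.18557785, -1.02405883, -0.30243361]), 'wrist_torque': array([-0.08162899,  0.02226438,  0.024653  ]), 'grip_force': 0.0, 'finger_gap': 85.47012859341099}
top cell [([727.0, 358.0, -0.0], 0.8), ([266.0, 426.0, -4.0], 0.61), ([313.0, 358.0, -0.0], 0.49), ([512.0, 269.0, 4.0], 0.44)]
top shutter_knob [([575.0, -185.0, 141.0], 0.51)]
top beam [([581.0, -112.0, 86.0], 0.63)]
top photometer [([583.0, -111.0, 1.0], 0.79)]
top tray [([513.0, 260.0, 6.0], 0.73), ([607.0, 488.0, 2.0], 0.64)]
top vial [([600.0, 192.0, 4.0], 0.56)]
top die [([626.0, 290.0, 5.0], 0.37)]
top spirit_lamp [([610.0, 487.0, 3.0], 0.86)]
side cell [([310.0, 355.0, 1.0], 0.75), ([269.0, 424.0, -1.0], 0.74), ([720.0, 358.0, -3.0], 0.66), ([509.0, 266.0, 5.0], 0.55)]
side shutter_knob [([783.0, -149.0, 0.0], 0.71), ([579.0, -181.0, 145.0], 0.67)]
side beam [([586.0, -115.0, 86.0], 0.93), ([581.0, -181.0, 146.0], 0.37)]
side photometer [([580.0, -116.0, -6.0], 0.85)]
side tray [([519.0, 262.0, 1.0], 0.73), ([784.0, -149.0, 2.0], 0.42)]
side vial [([596.0, 188.0, 6.0], 0.47)]
side die [([619.0, 291.0, 5.0], 0.64), ([520.0, 255.0, 28.0], 0.24)]
side spirit_lamp [([615.0, 483.0, 0.0], 0.55)]
0.9
```

View pics/top0.png

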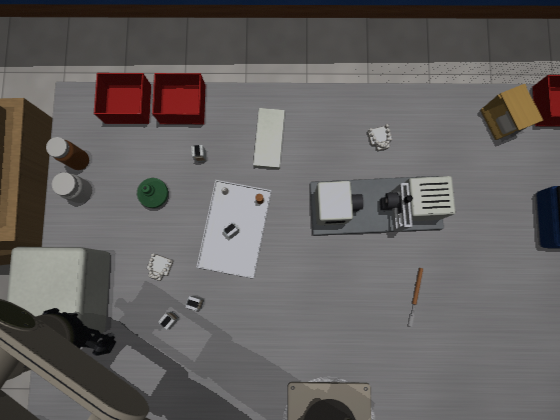

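View pics/side0.png

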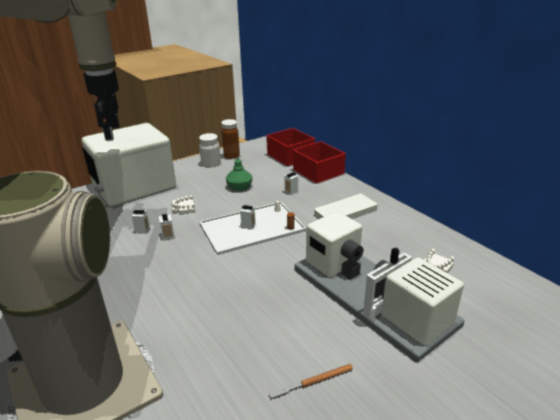

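The top view shows the cell that's wanted on the tray at about (231,230), with three look-alikes at (198,152), (194,303) and (167,321). The photometer is at about (380,205), with its knob near (408,198). Next I'll get the photometer's yaw and the knob position from the depth.

Run:
```python
from h import *
for c in("top","side"):
    P=np.load(c+"0.npy").reshape(-1,3)
    near=(abs(P[:,0]-583)<140)&(abs(P[:,1]+113)<260)
    k=P[near&(P[:,2]>132)&(P[:,2]<165)]
    print(c,"knob",len(k),k.mean(0),k.min(0),k.max(0))
    for nm,lo,hi in(("base",14,26),("tops",119,130)):
        q=P[near&(P[:,2]>lo)&(P[:,2]<hi)]
        print(nm,len(q),np.median(q[:,2]),cv2.minAreaRect(q[:,:2].astype(np.float32)))
    t=P[(abs(P[:,0]-510)<50)&(abs(P[:,1]-268)<50)&(P[:,2]>50)&(P[:,2]<80)]
    for lo,hi in((50,63),(63.5,80)):
        q=t[(t[:,2]>lo)&(t[:,2]<hi)]
        if len(q)>4:print("cell",len(q),q.mean(0),cv2.minAreaRect(q[:,:2].astype(np.float32)))
```

```text
top knob 55 [ 575.51364503 -181.29650992  152.2330606 ] [ 569.17965727 -190.35079954  133.59907944] [ 583.51673976 -174.79898355  161.12187256]
base 2919 18.94904719876445 ((589.7203369140625, -80.42961120605469), (481.3759460449219, 209.05581665039062), 82.73199462890625)
tops 3096 123.71147143342264 ((570.593994140625, -134.490966796875), (124.61327362060547, 341.7331848144531), 3.2098608016967773)
cell 90 [508.24464703 266.54790507  57.52281539] ((508.9215087890625, 267.1211242675781), (30.767986297607422, 34.55380630493164), 38.557979583740234)
cell 46 [508.7237142  267.21202845  65.77804721] ((509.5379638671875, 267.94512939453125), (20.358816146850586, 25.691011428833008), 19.18533706665039)
side knob 119 [ 571.86222115 -187.41468302  149.03975383] [ 566.38602574 -193.2515125   132.24084853] [ 582.32648959 -178.16091179  161.1512169 ]
base 2996 20.293009266443406 ((580.4658813476562, -133.42608642578125), (152.9937744140625, 361.80230712890625), 3.3002800941467285)
tops 3413 125.2851258515065 ((567.646484375, -137.67689514160156), (125.8179931640625, 342.26812744140625), 3.3449480533599854)
cell 88 [502.79767911 257.86079068  56.70018493] ((504.4415588378906, 256.2857971191406), (27.53049659729004, 41.12017822265625), 74.53108978271484)
cell 36 [506.71037547 264.50361935  65.89813588] ((506.8509521484375, 264.741943359375), (16.685251235961914, 25.970684051513672), 43.00351333618164)
```

```bash
cat >> h.py <<'E'
def plan(target,yaw,n,pos=None,yaw0=None):
    """rows (tool down) from present pose to target in n steps"""
    s=sense();p=np.array(s["tool_pos"] if pos is None else pos,float);y=s["tcp_rot"][2] if yaw0 is None else yaw0
    d=(np.array(target)-p)/n;dy=(yaw-y+180)%360-180
    rows=[]
    for i in range(n):
        a=np.radians(y+dy*i/n);c,q=np.cos(a),np.sin(a)
        rows.append([round(c*d[0]+q*d[1],1),round(q*d[0]-c*d[1],1),round(-d[2],1),0,0,round(-np.radians(dy)/n,4)])
    for i in range(0,n,5):print(rows[i:i+5])
E
python3 - <<'E'
from h import *
c=eyes.get_calibration("wrist");print(np.round(c["mount"],2),np.round(c["intrinsics"],1))
plan([577,-184,300],93.3,15,pos=[270.5,535.5,231.3],yaw0=153.2)
E
```

```text
[[-0.0000e+00 -9.7000e-01 -2.6000e-01  6.4140e+01]
 [ 1.0000e+00 -0.0000e+00 -0.0000e+00 -3.0000e-02]
 [ 0.0000e+00 -2.6000e-01  9.7000e-01 -1.4313e+02]
 [ 0.0000e+00  0.0000e+00  0.0000e+00  1.0000e+00]] [[305.6   0.  275.3]
 [  0.  305.6 210.1]
 [  0.    0.    1. ]]
[[np.float64(-39.9), np.float64(-33.6), np.float64(-4.6), 0, 0, np.float64(0.0697)], [np.float64(-42.1), np.float64(-30.7), np.float64(-4.6), 0, 0, np.float64(0.0697)], [np.float64(-44.1), np.float64(-27.7), np.float64(-4.6), 0, 0, np.float64(0.0697)], [np.float64(-46.0), np.float64(-24.6), np.float64(-4.6), 0, 0, np.float64(0.0697)], [np.float64(-47.6), np.float64(-21.3), np.float64(-4.6), 0, 0, np.float64(0.0697)]]
[[np.float64(-48.9), np.float64(-18.0), np.float64(-4.6), 0, 0, np.float64(0.0697)], [np.float64(-50.1), np.float64(-14.5), np.float64(-4.6), 0, 0, np.float64(0.0697)], [np.float64(-51.0), np.float64(-11.0), np.float64(-4.6), 0, 0, np.float64(0.0697)], [np.float64(-51.6), np.float64(-7.4), np.float64(-4.6), 0, 0, np.float64(0.0697)], [np.float64(-52.0), np.float64(-3.8), np.float64(-4.6), 0, 0, np.float64(0.0697)]]
[[np.float64(-52.1), np.float64(-0.2), np.float64(-4.6), 0, 0, np.float64(0.0697)], [np.float64(-52.0), np.float64(3.5), np.float64(-4.6), 0, 0, np.float64(0.0697)], [np.float64(-51.7), np.float64(7.1), np.float64(-4.6), 0, 0, np.float64(0.0697)], [np.float64(-51.0), np.float64(10.7), np.float64(-4.6), 0, 0, np.float64(0.0697)], [np.float64(-50.2), np.float64(14.2), np.float64(-4.6), 0, 0, np.float64(0.0697)]]
```

Call:
apply_moves([
  [-40, -33.5, -4.5, 0, 0, 0.07],
  [-42, -30.5, -4.5, 0, 0, 0.07],
  [-44, -27.5, -4.5, 0, 0, 0.07],
  [-46, -24.5, -4.5, 0, 0, 0.07],
  [-47.5, -21.5, -4.5, 0, 0, 0.07],
])

```text
time: 1.52
tool_pos: [373.1, 294.7, 254.1]
tcp_rot: [180.0, 0.0, 133.0]
ft_force: [0.7, 0.1, 0.6]
finger_gap: 85.5
grip_force: 0.0
```

Call:
apply_moves([
  [-49, -18, -4.5, 0, 0, 0.07],
  [-50, -14.5, -4.5, 0, 0, 0.07],
  [-51, -11, -4.5, 0, 0, 0.07],
  [-51.5, -7.5, -4.5, 0, 0, 0.07],
  [-52, -4, -4.5, 0, 0, 0.07],
])

```text
time: 2.15
tool_pos: [474.5, 54.4, 276.7]
tcp_rot: [180.0, 0.0, 113.0]
ft_force: [1.1, 0.2, 0.3]
finger_gap: 85.1
grip_force: 0.0
```

Call:
apply_moves([
  [-52, 0, -4.5, 0, 0, 0.07],
  [-52, 3.5, -4.5, 0, 0, 0.07],
  [-51.5, 7, -4.5, 0, 0, 0.07],
  [-51, 10.5, -4.5, 0, 0, 0.07],
  [-50, 14, -4.5, 0, 0, 0.07],
])

```text
time: 2.78
tool_pos: [575.5, -185.3, 299.0]
tcp_rot: [180.0, 0.0, 92.9]
ft_force: [0.7, 1.0, 0.9]
finger_gap: 85.3
grip_force: 0.0
```

```bash
cat > ph.py <<'E'
from h import *
import sys
p,P,d=snap("wrist",sys.argv[1]);np.save("w.npy",P)
P=P.reshape(-1,3)
near=(abs(P[:,0]-583)<140)&(abs(P[:,1]+113)<260)
k=P[near&(P[:,2]>154)&(P[:,2]<165)]
print(sense()["time"],sense()["tool_pos"],sense()["tcp_rot"])
print("knobtop",len(k),k.mean(0),k.min(0),k.max(0))
q=P[near&(P[:,2]>119)&(P[:,2]<130)];print("tops",len(q),cv2.minAreaRect(q[:,:2].astype(np.float32)))
for n in("shutter_knob","beam"):print(n,[(np.round(r["xyz"],1).tolist(),round(r["confidence"],2)) for r in models.place_of(n,"wrist")])
E
python3 ph.py w1
```

```text
2.825 [ 576.32519477 -191.01850023  298.31027095] [1.79994775e+02 1.77358214e-01 9.24941235e+01]
knobtop 218 [ 578.48209822 -184.27672792  159.20086563] [ 571.18683993 -192.73278977  154.24901916] [ 585.7263787  -177.16754553  161.49786415]
tops 14879 ((573.2293701171875, -156.91683959960938), (125.91767120361328, 299.6012268066406), 3.22914981842041)
shutter_knob [([578.1, -179.1, 147.2], 0.89), ([788.9, -147.0, 1.8], 0.3)]
beam [([581.0, -112.9, 87.9], 0.93)]
```

View pics/w1.png

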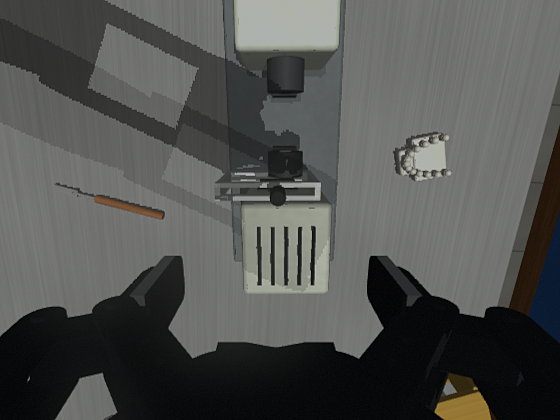

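The wrist view shows the knob at (278,196), the guide around it and the gap between the nozzles at (285,120). The arm was still settling, so I'll measure once more.

```bash
python3 ph.py w2
python3 - <<'E'
from h import *
P=np.load("w.npy").reshape(-1,3)
for nm,ylo,yhi,xl in(("lamp",-320,-198,50),):
    q=P[(abs(P[:,0]-583)<70)&(P[:,1]>ylo)&(P[:,1]<yhi)&(P[:,2]>119)&(P[:,2]<130)];print(nm,cv2.minAreaRect(q[:,:2].astype(np.float32)))
q=P[(abs(P[:,0]-583)<70)&(P[:,1]>-70)&(P[:,1]<70)&(P[:,2]>119)&(P[:,2]<130)];print("det",q.min(0),q.max(0))
E
```

```text
2.975 [ 574.89760162 -184.41318844  298.21411204] [-1.79949740e+02 -3.89950639e-02  9.29544490e+01]
knobtop 221 [ 578.48276293 -184.29660916  159.10905631] [ 570.70055785 -192.01201755  154.19192997] [ 586.06845362 -176.98422346  161.21335652]
tops 14839 ((573.1915893554688, -156.66351318359375), (126.15480041503906, 299.2633056640625), 3.203348398208618)
shutter_knob [([577.1, -181.0, 147.3], 0.63)]
beam [([581.4, -112.2, 84.9], 0.77), ([581.3, -112.7, 0.9], 0.18)]
lamp ((591.5364990234375, -251.2122344970703), (100.05823516845703, 108.2367172241211), 3.061779260635376)
det [528.06917843 -52.31681979 119.00909346] [629.39991548  -5.10781089 129.07341283]
```

Call:
apply_moves([
  [0, 3.3, 40, 0, 0, -0.004],
  [0, 0, 40, 0, 0, 0],
  [0, 0, 35, 0, 0, 0],
  [0, 0, 30, 0, 0, 0],
  [0, 0, 19, 0, 0, 0],
], fingers=50)

```text
time: 3.7
tool_pos: [577.5, -181.8, 133.4]
tcp_rot: [-179.9, -0.0, 93.4]
ft_force: [-0.0, 0.2, 0.4]
finger_gap: 50.1
grip_force: 0.0
```

Call:
apply_moves([
  [0, 0, 0, 0, 0, 0],
  [0, 0, 0, 0, 0, 0],
  [0, 0, 0, 0, 0, 0],
  [0, 0, 0, 0, 0, 0],
  [0, 0, 0, 0, 0, 0],
], fingers=5, grip_force=25)

```text
time: 4.32
tool_pos: [579.1, -183.4, 136.4]
tcp_rot: [179.9, 0.0, 93.3]
ft_force: [-2.5, 3.7, 6.2]
finger_gap: 15.2
grip_force: 26.3
```

Call:
apply_moves([
  [0, -9, 0, 0, 0, 0],
  [0, -9, 0, 0, 0, 0],
  [0, -9, 0, 0, 0, 0],
  [0, -9, 0, 0, 0, 0],
  [0, -7, 0, 0, 0, 0],
])

```text
time: 4.95
tool_pos: [540.8, -185.6, 136.7]
tcp_rot: [179.2, 0.1, 93.3]
ft_force: [47.2, 5.1, -21.4]
finger_gap: 15.1
grip_force: 27.1
```

Call:
apply_moves([
  [0, -1.5, 0, 0, 0, 0],
  [0, -1, 0, 0, 0, 0],
  [0, -1, 0, 0, 0, 0],
  [0, -1, 0, 0, 0, 0],
  [0, 0, 0, 0, 0, 0],
])

```text
time: 5.58
tool_pos: [540.6, -185.6, 136.8]
tcp_rot: [178.7, 0.2, 93.3]
ft_force: [54.4, 3.1, -26.4]
finger_gap: 14.8
grip_force: 28.5
```

Heavy resistance after about 38 mm. I'll back off, let go, lift and look at where the shutter stands.

Call:
apply_moves([
  [0, 4, 0, 0, 0, 0],
  [0, 3.5, 0, 0, 0, 0],
  [0, 0, 0, 0, 0, 0],
  [0, 0, 0, 0, 0, 0],
  [0, 0, 0, 0, 0, 0],
])

```text
time: 6.2
tool_pos: [541.5, -185.6, 136.5]
tcp_rot: [179.6, 0.1, 93.3]
ft_force: [12.6, 3.6, -0.5]
finger_gap: 15.4
grip_force: 26.5
```

Call:
apply_moves([
  [0, 0, 0, 0, 0, 0],
  [0, 0, 0, 0, 0, 0],
  [0, 0, 0, 0, 0, 0],
  [0, 0, -60, 0, 0, 0],
  [0, 0, -60, 0, 0, 0],
], fingers=50)

```text
time: 6.82
tool_pos: [537.3, -185.6, 255.1]
tcp_rot: [-179.9, -0.1, 93.2]
ft_force: [1.7, -0.5, 0.8]
finger_gap: 50.1
grip_force: 0.0
```

Call:
apply_moves([
  [0, 0, -45, 0, 0, 0],
  [0, 0, 0, 0, 0, 0],
  [0, 0, 0, 0, 0, 0],
  [0, 0, 0, 0, 0, 0],
  [0, 0, 0, 0, 0, 0],
])

```text
time: 7.45
tool_pos: [537.7, -185.5, 298.1]
tcp_rot: [-179.9, -0.1, 93.3]
ft_force: [-0.2, -0.3, -0.1]
finger_gap: 49.8
grip_force: 0.0
```

```bash
python3 ph.py w3
```

```text
7.5 [ 537.86193619 -185.52212174  298.47170423] [-1.79888582e+02 -5.56757339e-02  9.32654695e+01]
knobtop 219 [ 542.81403134 -186.17787115  159.1067999 ] [ 535.09167419 -194.09261094  154.37013338] [ 550.46889776 -179.08240774  161.34149775]
tops 13578 ((573.4439697265625, -155.54205322265625), (125.35084533691406, 300.68994140625), 3.1404316425323486)
shutter_knob [([541.9, -183.9, 143.8], 0.8), ([789.0, -147.3, 0.8], 0.3)]
beam [([580.3, -110.1, 86.9], 0.7)]
```

View pics/w3.png

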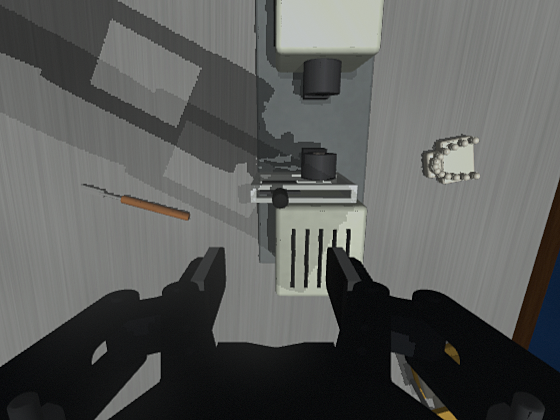

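Run:
```python
import cv2,numpy as np
a=cv2.imread("pics/w1.png")[130:220,200:360];b=cv2.imread("pics/w3.png")[130:220,230:390]
cv2.imwrite("pics/z.png",np.vstack([cv2.resize(i,None,fx=3.3,fy=3.3,interpolation=3) for i in(a,b)]))
```

```text
(no output)
```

View pics/z.png

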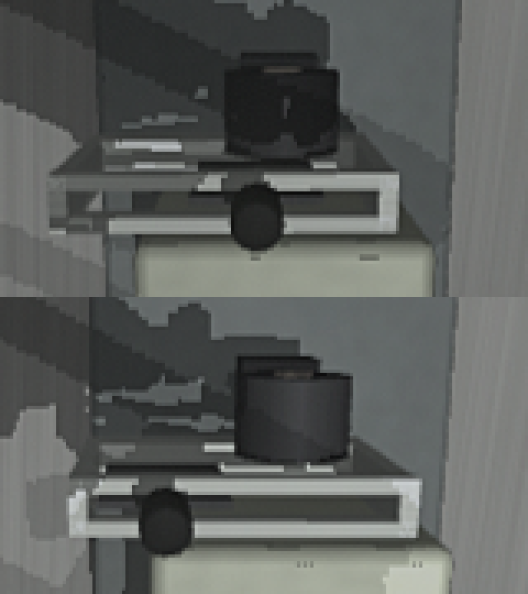

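The enlarged view shows that the dark plate, at (95–230, 500) in the lower half, now reaches the left end bar of the guide. It was at about (195–310, 190) before, so the shutter is at its stop. Next is the cell.

Call:
apply_moves([
  [46, 0, 0, 0, 0, 0],
  [46, 0, 0, 0, 0, 0],
  [46, 0, 5, 0, 0, 0],
  [46, 0, 10, 0, 0, 0],
  [46, 0, 15, 0, 0, 0],
], fingers=85)

```text
time: 8.22
tool_pos: [525.3, 45.3, 270.0]
tcp_rot: [179.9, 0.0, 93.3]
ft_force: [0.4, 0.1, -0.1]
finger_gap: 85.1
grip_force: 0.0
```

Call:
apply_moves([
  [55, 0, 20, 0, 0, 0],
  [55, 0, 20, 0, 0, 0],
  [55, 0, 20, 0, 0, 0],
  [54, 0, 8, 0, 0, 0],
  [0, 0, 0, 0, 0, 0],
])

```text
time: 8.85
tool_pos: [511.1, 265.9, 200.3]
tcp_rot: [-179.9, -0.0, 93.5]
ft_force: [-0.2, 0.2, 0.7]
finger_gap: 85.0
grip_force: 0.0
```

Call:
apply_moves([
  [0, 0, 0, 0, 0, 0],
  [0, 0, 0, 0, 0, 0],
  [0, 0, 0, 0, 0, 0],
  [0, 0, 0, 0, 0, 0],
  [0, 0, 0, 0, 0, 0],
])

```text
time: 9.48
tool_pos: [512.9, 262.2, 201.9]
tcp_rot: [180.0, -0.0, 93.2]
ft_force: [0.9, -1.0, 0.2]
finger_gap: 85.2
grip_force: 0.0
```

```bash
cat > ce.py <<'E'
from h import *
import sys
p,P,d=snap("wrist",sys.argv[1]);P=P.reshape(-1,3);s=sense()
print(s["time"],s["tool_pos"],s["tcp_rot"])
m=(abs(P[:,0]-509)<45)&(abs(P[:,1]-267)<45)
for lo,hi in((55,62.5),(64,70)):
    f=m&(P[:,2]>lo)&(P[:,2]<hi);q=P[f]
    if len(q)>4:print(len(q),q.mean(0),cv2.minAreaRect(q[:,:2].astype(np.float32)))
f=m&(P[:,2]>45);v,u=np.where(f.reshape(420,560));print(u.min(),u.max(),v.min(),v.max())
c=p[max(0,v.min()-30):v.max()+30,max(0,u.min()-30):u.max()+30]
cv2.imwrite(f"pics/{sys.argv[1]}c.png",cv2.resize(c,None,fx=3,fy=3,interpolation=3)[:600,:800,::-1])
E
python3 ce.py c1
```

```text
9.525 [512.87346347 262.30667011 201.90304657] [ 1.79991315e+02 -1.56955879e-03  9.32408832e+01]
538 [511.15204466 267.37316966  60.36260003] ((511.0499267578125, 265.8731384277344), (30.19912338256836, 30.300827026367188), 38.30220413208008)
445 [510.91550942 266.3888005   66.55122033] ((511.043212890625, 265.9944763183594), (14.190534591674805, 28.202796936035156), 38.6329231262207)
100 443 170 419
```

View pics/c1c.png

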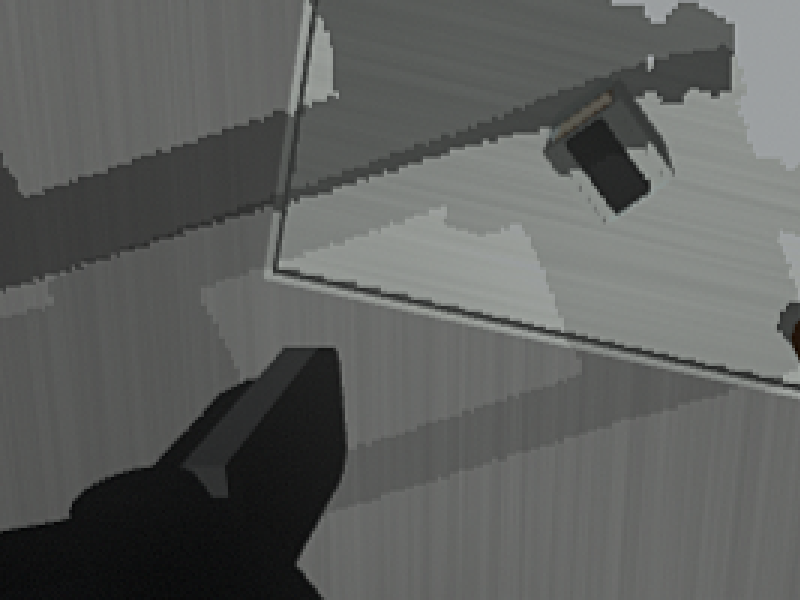

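The crop shows the cell with its black cap at (608,165) and the amber window strip on its upper-left side, which fits a cell x direction of 38.6° in the world. I'll grip with a yaw of 128.6.

Run:
```python
from h import *
plan([511,266,100],128.6,5)
```

```text
[[np.float64(0.8), np.float64(-0.3), np.float64(20.4), 0, 0, np.float64(-0.1234)], [np.float64(0.8), np.float64(-0.2), np.float64(20.4), 0, 0, np.float64(-0.1234)], [np.float64(0.8), np.float64(-0.1), np.float64(20.4), 0, 0, np.float64(-0.1234)], [np.float64(0.8), np.float64(-0.0), np.float64(20.4), 0, 0, np.float64(-0.1234)], [np.float64(0.8), np.float64(0.1), np.float64(20.4), 0, 0, np.float64(-0.1234)]]
```

Call:
apply_moves([
  [0.8, -0.3, 20.4, 0, 0, -0.1234],
  [0.8, -0.2, 20.4, 0, 0, -0.1234],
  [0.8, -0.1, 20.4, 0, 0, -0.1234],
  [0.8, 0, 20.4, 0, 0, -0.1234],
  [0.8, 0.1, 20.4, 0, 0, -0.1234],
])

```text
time: 10.15
tool_pos: [511.1, 266.3, 99.2]
tcp_rot: [180.0, 0.0, 128.8]
ft_force: [-0.4, -0.7, 0.0]
finger_gap: 85.1
grip_force: 0.0
```

Call:
apply_moves([
  [0, 0, 0, 0, 0, 0],
  [0, 0, 0, 0, 0, 0],
  [0, 0, 0, 0, 0, 0],
  [0, 0, 0, 0, 0, 0],
  [0, 0, 0, 0, 0, 0],
])

```text
time: 10.78
tool_pos: [511.3, 266.4, 100.3]
tcp_rot: [180.0, 0.0, 128.6]
ft_force: [-0.2, 0.4, 0.8]
finger_gap: 85.1
grip_force: 0.0
```

```bash
python3 ce.py c2;python3 - <<'E'
from h import *
plan([511,266,14],128.6,5)
E
```

```text
10.825 [511.24623006 266.36548919 100.13431775] [1.79971861e+02 9.78536124e-03 1.28602359e+02]
1201 [509.86978068 267.75073394  60.25725981] ((510.9457092285156, 266.2560119628906), (29.966325759887695, 30.38215446472168), 38.53364944458008)
1006 [510.53954785 266.67229537  66.48647078] ((510.85113525390625, 266.4188537597656), (13.797998428344727, 28.065675735473633), 38.10721969604492)
7 559 200 419
[[np.float64(-0.0), np.float64(-0.1), np.float64(17.2), 0, 0, np.float64(0.0)], [np.float64(-0.0), np.float64(-0.1), np.float64(17.2), 0, 0, np.float64(0.0)], [np.float64(-0.0), np.float64(-0.1), np.float64(17.2), 0, 0, np.float64(0.0)], [np.float64(-0.0), np.float64(-0.1), np.float64(17.2), 0, 0, np.float64(0.0)], [np.float64(-0.0), np.float64(-0.1), np.float64(17.2), 0, 0, np.float64(0.0)]]
```

Call:
apply_moves([
  [0, 0, 20, 0, 0, 0],
  [0, 0, 20, 0, 0, 0],
  [0, 0, 20, 0, 0, 0],
  [0, 0, 16, 0, 0, 0],
  [0, 0, 8, 0, 0, 0],
], fingers=60)

```text
time: 11.45
tool_pos: [510.1, 265.9, 13.8]
tcp_rot: [-179.9, -0.0, 128.6]
ft_force: [1.0, 0.1, 0.6]
finger_gap: 59.9
grip_force: 0.0
```

Call:
apply_moves([
  [0, 0, 0, 0, 0, 0],
  [0, 0, 0, 0, 0, 0],
  [0, 0, 0, 0, 0, 0],
  [0, 0, 0, 0, 0, 0],
  [0, 0, 0, 0, 0, 0],
], fingers=15, grip_force=40)

```text
time: 12.08
tool_pos: [511.5, 266.5, 16.4]
tcp_rot: [179.9, 0.0, 128.6]
ft_force: [-0.1, 0.4, 3.3]
finger_gap: 30.0
grip_force: 39.8
```

Call:
apply_moves([
  [0, 0, 0, 0, 0, 0],
  [0, 0, 0, 0, 0, 0],
  [0, 0, -10, 0, 0, 0],
  [0, 0, -20, 0, 0, 0],
  [0, 0, -40, 0, 0, 0],
])

```text
time: 12.7
tool_pos: [509.6, 265.7, 85.6]
tcp_rot: [-179.8, -0.1, 128.6]
ft_force: [1.1, -0.1, -1.3]
finger_gap: 29.6
grip_force: 39.6
```

Run:
```python
from h import *
plan([583.3,-112.2,220],93.2,10,pos=[511,266,200],yaw0=128.6)
```

```text
[[np.float64(-34.1), np.float64(-17.9), np.float64(-2.0), 0, 0, np.float64(0.0618)], [np.float64(-35.1), np.float64(-15.8), np.float64(-2.0), 0, 0, np.float64(0.0618)], [np.float64(-36.0), np.float64(-13.6), np.float64(-2.0), 0, 0, np.float64(0.0618)], [np.float64(-36.8), np.float64(-11.4), np.float64(-2.0), 0, 0, np.float64(0.0618)], [np.float64(-37.4), np.float64(-9.1), np.float64(-2.0), 0, 0, np.float64(0.0618)]]
[[np.float64(-37.9), np.float64(-6.7), np.float64(-2.0), 0, 0, np.float64(0.0618)], [np.float64(-38.3), np.float64(-4.4), np.float64(-2.0), 0, 0, np.float64(0.0618)], [np.float64(-38.5), np.float64(-2.0), np.float64(-2.0), 0, 0, np.float64(0.0618)], [np.float64(-38.5), np.float64(0.4), np.float64(-2.0), 0, 0, np.float64(0.0618)], [np.float64(-38.4), np.float64(2.7), np.float64(-2.0), 0, 0, np.float64(0.0618)]]
```

Call:
apply_moves([
  [0, 0, -40, 0, 0, 0],
  [0, 0, -40, 0, 0, 0],
  [0, 0, -34, 0, 0, 0],
  [0, 0, 0, 0, 0, 0],
  [0, 0, 0, 0, 0, 0],
])

```text
time: 13.32
tool_pos: [510.8, 266.2, 199.6]
tcp_rot: [-180.0, -0.0, 128.6]
ft_force: [-0.3, 0.3, -0.7]
finger_gap: 29.9
grip_force: 39.7
```

Call:
apply_moves([
  [-34, -18, -2, 0, 0, 0.062],
  [-35, -16, -2, 0, 0, 0.062],
  [-36, -13.5, -2, 0, 0, 0.062],
  [-37, -11.5, -2, 0, 0, 0.062],
  [-37.5, -9, -2, 0, 0, 0.062],
])

```text
time: 13.95
tool_pos: [546.0, 75.7, 207.8]
tcp_rot: [-179.8, -0.1, 110.7]
ft_force: [0.4, 0.2, -0.7]
finger_gap: 29.4
grip_force: 39.8
```

Call:
apply_moves([
  [-38, -6.5, -2, 0, 0, 0.062],
  [-38, -4.5, -2, 0, 0, 0.062],
  [-38.5, -2, -2, 0, 0, 0.062],
  [-38.5, 0.5, -2, 0, 0, 0.062],
  [-38.5, 2.5, -2, 0, 0, 0.062],
])

```text
time: 14.58
tool_pos: [582.0, -113.0, 217.6]
tcp_rot: [-179.8, -0.1, 93.0]
ft_force: [0.1, -0.0, -1.7]
finger_gap: 29.6
grip_force: 39.8
```

Call:
apply_moves([
  [0, 0, 0, 0, 0, 0],
  [0, 0, 0, 0, 0, 0],
  [0, 0, 0, 0, 0, 0],
  [0, 0, 0, 0, 0, 0],
  [0, 0, 0, 0, 0, 0],
])

```text
time: 15.2
tool_pos: [583.0, -111.5, 219.9]
tcp_rot: [180.0, 0.0, 93.1]
ft_force: [-0.5, 0.3, -1.3]
finger_gap: 29.5
grip_force: 39.8
```

```bash
cat > be.py <<'E'
from h import *
import sys
p,P,d=snap("wrist",sys.argv[1]);Q=P.reshape(-1,3);s=sense()
print(s["time"],s["tool_pos"],s["tcp_rot"])
a=np.radians(3.2);R=np.array([[np.cos(a),-np.sin(a)],[np.sin(a),np.cos(a)]]);L=(Q[:,:2]-[583.3,-112.2])@R
q=Q[(abs(L[:,0])<90)&(abs(L[:,1])<210)&(Q[:,2]>119)&(Q[:,2]<129)];print("tops",cv2.minAreaRect(q[:,:2].astype(np.float32)))
print("tops local y",[ (round(np.percentile(l,1),1),round(np.percentile(l,99),1)) for l in [L[(abs(L[:,0])<45)&(Q[:,2]>121)&(Q[:,2]<128)&g][:,1] for g in (L[:,1]<-40,L[:,1]>40)] if len(l)])
t=L[(Q[:,2]>121)&(Q[:,2]<128)&(L[:,1]>66)&(L[:,1]<140)&(abs(L[:,0])<70)]
if len(t):print("det x",np.percentile(t[:,0],[1,99]))
t=L[(Q[:,2]>98)&(Q[:,2]<108)&(abs(L[:,0])<25)&(abs(L[:,1])>25)&(abs(L[:,1])<62)]
for g in(t[t[:,1]<0],t[t[:,1]>0]):
    if len(g):print("nozzle",len(g),g.mean(0),np.percentile(g,[1,99],axis=0))
for n in("beam","cell_center"):print(n,[(np.round(r["xyz"],1).tolist(),round(r["confidence"],2)) for r in models.place_of(n,"wrist")])
E
python3 be.py b1
```

```text
15.25 [ 583.01999942 -111.62129018  219.92902823] [1.79986496e+02 3.05726286e-03 9.31388707e+01]
tops ((570.4761352539062, -99.93069458007812), (119.5555648803711, 273.56158447265625), 0.4661077558994293)
tops local y [(np.float64(-123.8), np.float64(-108.4)), (np.float64(64.2), np.float64(145.5))]
det x [-47.3591544   48.30829384]
nozzle 1379 [ 0.49108117 46.7213261 ] [[-14.84550944  31.09256354]
 [ 15.77645751  61.71282506]]
beam [([582.0, -110.8, 89.6], 0.97)]
cell_center [([582.1, -105.3, 231.9], 0.85), ([581.2, -112.5, -1.7], 0.63)]
```

View pics/b1.png

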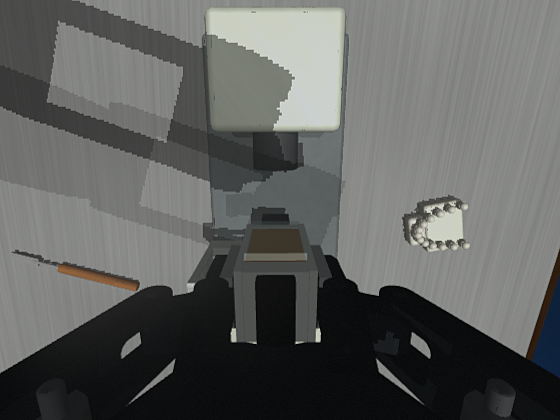

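The wrist view shows the cell held square between the fingers, with its cap at (277,305) and its amber window at (275,243). It is lined up with the detector nozzle at (277,150). Measured nozzle centre and face agree within 1 mm, so I'll descend.

Call:
apply_moves([
  [-0.6, 0.6, 15, 0, 0, 0],
  [0, 0, 15, 0, 0, 0],
  [0, 0, 15, 0, 0, 0],
  [0, 0, 15, 0, 0, 0],
  [0, 0, 15, 0, 0, 0],
])

```text
time: 15.98
tool_pos: [583.4, -112.6, 143.4]
tcp_rot: [-180.0, -0.0, 93.1]
ft_force: [1.0, -0.5, -1.3]
finger_gap: 29.5
grip_force: 39.8
```

Call:
apply_moves([
  [0, 0, 17, 0, 0, 0],
  [0, 0, 17, 0, 0, 0],
  [0, 0, 17, 0, 0, 0],
  [0, 0, 13, 0, 0, 0],
  [0, 0, 9, 0, 0, 0],
])

```text
time: 16.6
tool_pos: [583.3, -112.6, 70.8]
tcp_rot: [-180.0, -0.0, 93.1]
ft_force: [0.8, -0.6, -1.2]
finger_gap: 29.4
grip_force: 39.8
```

Call:
apply_moves([
  [0, 0, 0, 0, 0, 0],
  [0, 0, 0, 0, 0, 0],
  [0, 0, 0, 0, 0, 0],
  [0, 0, 0, 0, 0, 0],
  [0, 0, 0, 0, 0, 0],
])

```text
time: 17.23
tool_pos: [583.7, -112.7, 72.1]
tcp_rot: [180.0, 0.0, 93.1]
ft_force: [0.3, -0.9, -2.1]
finger_gap: 29.5
grip_force: 39.8
```

```bash
python3 be.py b2
python3 - <<'E'
from h import *
p,P,d=snap("side","s2")
for n in("beam","cell_center","shutter_knob"):print(n,[(np.round(r["xyz"],1).tolist(),round(r["confidence"],2)) for r in models.place_of(n,"side")])
cv2.imwrite("pics/s2c.png",cv2.resize(p[190:340,280:470],None,fx=3.8,fy=3.8,interpolation=3)[...,::-1])
print(sense()["ft_force"])
E
```

```text
17.275 [ 583.68747288 -112.68076804   71.97970669] [1.79984390e+02 5.63943068e-03 9.30939326e+01]
tops ((581.8765258789062, -70.83757019042969), (99.2585220336914, 110.67717742919922), 3.3383700847625732)
tops local y [(np.float64(63.9), np.float64(95.8))]
det x [-46.58110042  47.23765818]
nozzle 6778 [ 0.38641726 46.96353282] [[-14.83548354  31.19369371]
 [ 15.66673591  61.77928612]]
beam []
cell_center [([581.7, -106.3, 81.9], 0.93)]
beam [([588.9, -111.3, 85.1], 0.62)]
cell_center [([268.1, 424.1, 21.7], 0.88), ([310.5, 359.5, 23.3], 0.77), ([721.4, 360.0, 28.4], 0.59), ([580.2, -110.5, 87.6], 0.5)]
shutter_knob [([542.7, -185.0, 145.7], 0.88)]
[ 0.30675729 -0.01245293 -0.64305961]
```

View pics/s2c.png

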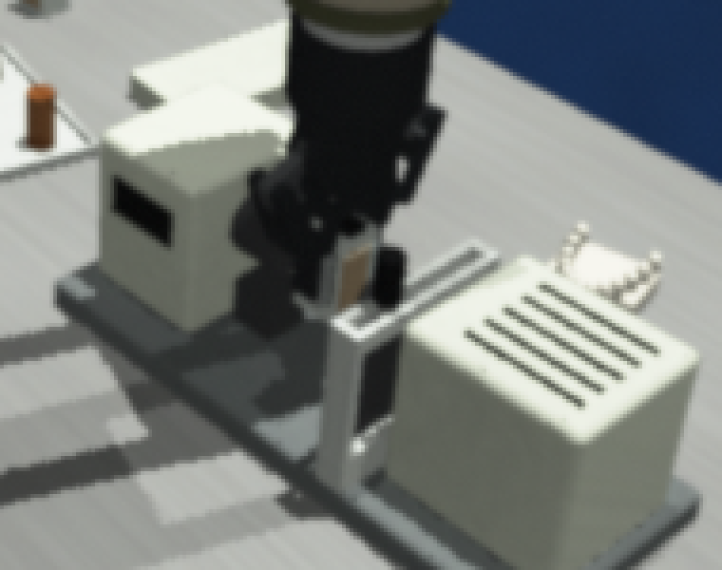

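View pics/b2.png

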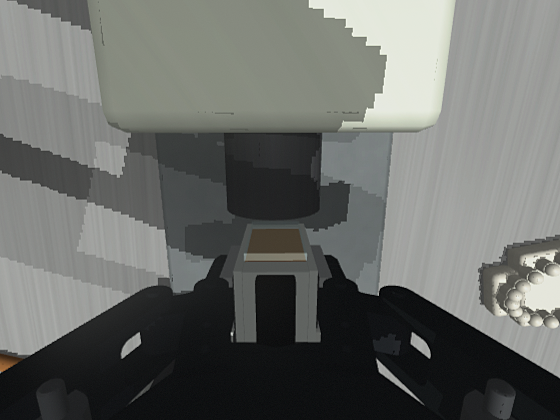

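The close view shows the cell's window at (275,243), centred under the nozzle at (273,175) with clearance. The side view shows the shutter plate at the guide's robot-side end. There is no contact force beyond the cell's weight, so I'm handing in.

```bash
python3 -c "
from bench import job;print(job.hand_in())"
```

```text
the job is handed in; nothing more can be done
None
```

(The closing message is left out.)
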